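# Clamp and extend the counter camera pole

## Robot

A 6-joint arm with a two-finger parallel gripper is mounted at the origin on the work surface. World frame = base frame: x ahead of the robot, y to its left, z up, the work surface at z = 0. Lengths are in m, angles in rad, forces in N, time in s.
With the tool pointing down it reaches from about 0.35 to 0.975 m from the base axis. Payload 4.9 kg.
Tool frame: the origin (TCP) lies midway between the tips of the shut fingers; the grasp point (between the pads) lies 19 mm behind it; z points along the fingers, y is the line along which they close (so a half turn about z gives the same grasp; the last joint's range is limited). The gripper opens to 85 mm and grips with 20 to 120 N. Pads are 22 mm wide; open, the fingers measure 114 mm over their backs; the gripper's body (76 mm by 85 mm) begins 54 mm behind the grasp point. The pads swing forward as they close: fully open they stand 13 mm farther back than shut.
Start: joints at [1.214, 0.053, 1.613, -0, 1.476, -0.119], TCP at [0.147, 0.607, 0.231] pointing down, gripper open.
Joint ranges: [-3.01, 3.01], [-1.01, 2.22], [0.06, 2.58], [-1.02, 4.17], [0.09, 2.62], [-3.14, 3.14]. Speed limits (rad/s): [2.57, 2.57, 3.14, 3.14, 3.14, 3.14].

## Interface

Orientations are given as a rotation vector (axis times angle).
In Python, from station import ctrl gives the robot as it stands.
- The arm moves only by the shell command python3 -m handwheel 'ROWS' [FORCE]. ROWS is JSON, a list of rows, each an object with "gripper": the gripper command: -1 is fully open, 1 is shut, values between are in proportion; "offset": the shift along the tool's x, y, z in mm, a list of three; "rotation": the turn, a rotation vector about the tool's x, y, z in rad, a list of three. A call has exactly 8 rows; each row is the pose to reach, as a shift and turn from the pose commanded when the call began, along the tool's axes at that moment; what a row does not reach only later rows make up. A row lasts 1/8 s, in which the tool goes at most 62.5 mm and 10.7 degrees, less where a joint would pass 70% of its speed; a pose out of reach is approached as far as the arm can. A call with a gripper value outside its range is refused whole. The fingers move at their own pace and stop on an object; FORCE is the grip in N (left out, the last holds). Time passes only in rows, so rows that repeat a pose let the fingers close, or fill a call up. It gives the time, the measured TCP pose, the force, the opening and the grip force at its end, in the units of the state.
- ctrl.get_obs(): the state, without advancing time (a new reading comes with each control period).
- ctrl.get_image(name): name is "scene" or "top" or "wrist"; returns a dict with "image" (400x640x3 uint8, red, green, blue), "fovy" (degrees; the focal length in pixels is half the picture's height over the tangent of half this angle, whatever the lens; pixels are square), "cx", "cy" (the principal point, pixels), "k1" (the pictures are not rectified: a ray, as slopes to the right and down, at radius r is drawn at 1 + k1 r^2 times it, then the intrinsics apply), "xyz" and "attitude" of the camera in the world. Camera axes: x right, y up, looking along -z (the intrinsics and any distortion apply to the point x, -y, -z); pixel columns grow to the right and rows downward; lengths in m; the calibration is good to about 2 mm. A picture is of the moment at which its call begins. There is no depth.
- ctrl.finish_job(): hands the job in; it is judged then, once.
The state is a dict: "t": time; "q": joint angles; "dq": joint speeds; "effort": joint torques, N m; "tool_pos": TCP position; "tool_rot": TCP orientation; "contact_force": force on the tool from outside, world axes, zero at the start; "wrist_torque": the same for the moment, N m; "opening": finger opening in m; "grip_force": force on a finger pad.
Only numpy, scipy, OpenCV 4.12 (cv2) and the standard library are available. Lean on these libraries where they do the work, as an engineer would, in place of code of your own. Each camera call takes 0.05 s, during which the arm holds its last target. There are 200 camera calls.

## Task

Get the small telescopic camera pole on the shop counter ready for a product photo: first crank the counter clamp shut until its jaw holds the pole's foot firmly, then squeeze the release button in the pole's head and pull the head straight up past the first stop to the second, so that both sections are fully out. The pole draws itself in when let go, so finish while still holding the head fully up; keep the pole's foot down in the clamp and leave the other things on the counter where they are.

Things in the scene. Friction and masses are not known exactly. Their poses are not given: they have to be found in the camera images.
- clamp: Dark steel counter clamp, screwed down, base plate 100 x 290 x 12 mm. Origin on the counter under its middle; its y runs along its length. At the +y end the fixed jaw, 60 mm wide, top 52 mm above the counter, gripping face at y = +100 mm; at the -y end a grey gear housing 56 x 60 mm, 62 mm high, centred at y = -110 mm, with the crank on top. The pole's foot stands loose between the jaws.
- jaw: Sliding jaw, dark steel block 60 mm (x) x 24 mm (y) x 36 mm. Origin at the foot of its gripping face (the face toward +y of the clamp), 13 mm above the counter. It slides along +y of the clamp, driven only by the crank, at y = 36 mm + 3.82 mm per rad of crank; it stays where the crank leaves it.
- crank (a joint): Crank angle, rad; grows clockwise seen from above, which closes the jaw (24 mm per turn). Starts at 0 to 1.5, range to 8. At about 6.3 the foot is pressed on the fixed jaw and it stops hard; push about 5 N more there to clamp firmly. Turning takes about 4.5 N at the knob (0.2 N m friction, which also keeps the clamp tight when let go).
- crank_axis (a point): Point on the crank's vertical axis, on top of the gear housing, 62 mm above the counter.
- crank_knob (a point): Grip point on the crank's upright dark wooden knob, 100 mm above the counter. Knob 20 mm across, from 76 to 116 mm above the counter, spinning freely on its pin. It runs on a 45 mm radius circle about the crank axis, the flat steel crank arm just under it. At crank = 0 it lies in the clamp's +x direction from the axis.
- pole: Telescopic camera pole, upright, z up, 0.75 kg. Origin under the centre of its black foot, a 40 x 40 x 35 mm block on the clamp's base plate. Above it a tube 28 mm across with a black collar 38 mm across, 93 to 103 mm above the origin; then the head. Its x is the way the button faces (near the clamp's x). Closing the clamp shifts it up to 15 mm and squares it to the clamp.
- pole_foot (a point): The centre of the underside of the pole's foot, same point as the pole's origin; 12 mm above the counter when the foot is down.
- head (a point): Middle of the pole's head, 159 mm above the counter when in; goes up 110 mm in all. Head: grey block 30 mm (pole x) x 32 mm (y) x 66 mm tall, from 24 mm above to 42 mm below this point. Button on its +x side, plain back on -x; camera 44 x 26 x 38 mm on +y, 32 to 58 mm out. Pinch from above along pole x: one finger on the button, the other on the back.
- release (a joint): How far the button is pressed in, m: 0 out, 0.006 fully in. Sprung: starts to move at 4 N, fully in at 7 N. From about 0.005 the catch under the collar is free and the head can rise; otherwise the head is locked down (about 2 mm of play).
- button_face (a point): Centre of the button paddle's face (16 mm wide, 22 mm tall), level with the head grip point, 22 mm out from the pole's axis along the pole's +x when not pressed.
- pole_upper (a joint): How far the upper section (the head) is out of the lower one, m: 0 to 0.055, which is the first stop. Needs about 5 N upward pull; slides back when let go.
- pole_lower (a joint): How far the lower section is out of the fixed tube, m: 0 to 0.055, which is the second stop (hard). Moves only after the upper section has reached its stop; needs about 10 N pull; slides back when let go. Fully out means both at 0.055: the head 110 mm above where it began.
- jar: Bystander: glass jar with wooden cap, 54 mm across, 74 mm tall, near the clamp; origin under its centre.
- tin: Bystander: low metal tin, 68 mm across, 55 mm tall, near the clamp; origin under its centre.
- carton: Bystander: cardboard carton 50 x 110 x 45 mm, near the clamp; origin under its centre.
- card_reader: Bystander: flat black card reader 150 x 75 x 22 mm; origin under its centre.
- bottle: Bystander: green oil bottle, 60 mm across, 200 mm tall; origin under its centre.
- brush: Bystander: counter brush lying down.
- dish: Bystander: white change dish, 120 mm across, 30 mm tall; origin under its centre.
- catch (a point): Top of the steel catch that hangs from the back (-x side) of the head, 33 mm below the head's middle, standing out 10 mm from the back, 16 mm when the button is in. It hooks under the collar. Keep fingertips above it.

How it is judged:
By the outcome, as a careful person would: the job done as asked, in the order asked, and still so for the second after the job is handed in, while the arm keeps its last pose, push and grip.
It also fails if it takes over 62 s, if anything falls off the work surface, if the arm or the gripper's body presses on something with over 40 N, if the wrist force passes 120 N, or if a joint passes its speed limit or range.

## Working session

There is one attempt and no reset: what is moved stays moved. The work goes in short steps, Python scripts to look and compute and a shell command to move; the robot and the scene stay as the last step left them, time stands still between calls to the robot, and variables do not carry over. Pictures are saved under pics/ and viewed, at most 10 in all, crops included, and the job is handed in when it is done.

```bash
mkdir -p pics; ls; python3 - <<'E'
from station import ctrl
import cv2,pickle
o=ctrl.get_obs();print({k:o[k] for k in('t','tool_pos','tool_rot','contact_force','opening')})
for n in('scene','top'):
    d=ctrl.get_image(n);pickle.dump(d,open(f'pics/{n}.pkl','wb'));cv2.imwrite(f'pics/{n}.png',d['image'][:,:,::-1]);print({k:v for k,v in d.items() if k!='image'})
E
```

```text
pics
{'t': 0.0, 'tool_pos': array([0.14701533, 0.60681695, 0.23006467]), 'tool_rot': array([-0.37262723, -3.1189349 ,  0.00318451]), 'contact_force': array([ 0.57475754, -1.08884982, -0.43712905]), 'opening': 0.08529799229259755}
{'fovy': 46.088013777358, 'cx': 315.07854338559974, 'cy': 204.51145901860048, 'k1': -0.018372650148607995, 'xyz': array([1.61897066, 0.51428083, 0.90286036]), 'attitude': array([0.61716134, 0.96414919, 1.82855149])}
{'fovy': 47.60023165786335, 'cx': 314.5790897963213, 'cy': 195.879437246428, 'k1': -0.03059162846766431, 'xyz': array([0.38814681, 0.03054802, 1.48054194]), 'attitude': array([ 0.09308687, -0.1204566 , -1.58970589])}
```

View pics/scene.png

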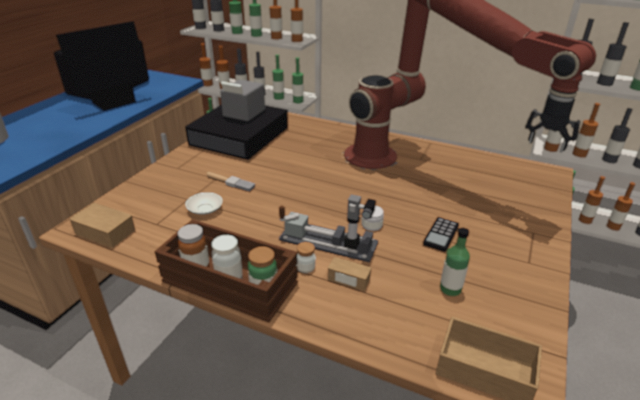

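View pics/top.png

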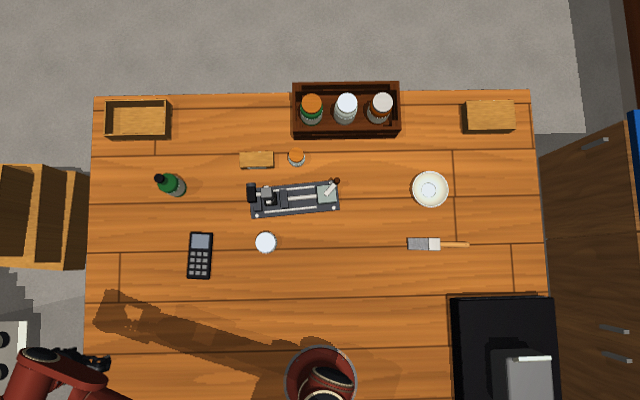

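The scene view shows the clamp at about (330,238) with the crank on its left. In the top view the clamp is around (295,198), the housing and crank at (328,190), and the knob at (337,181). The pole head with its camera is at (262,195). I'll enlarge the top view and cast rays.

```bash
cat > h.py <<'E'
import numpy as np,cv2,pickle
from scipy.spatial.transform import Rotation as R
def K(d):
    f=d['image'].shape[0]/2/np.tan(np.radians(d['fovy'])/2)
    return np.array([[f,0,d['cx']],[0,f,d['cy']],[0,0,1]]),np.array([d['k1'],0,0,0,0.])
def ray(d,uv):
    k,c=K(d);p=cv2.undistortPoints(np.array([[uv]],float),k,c)[0,0]
    v=R.from_rotvec(d['attitude']).apply([p[0],-p[1],-1]);return d['xyz'],v
def onz(d,uv,z):
    o,v=ray(d,uv);return o+v*(z-o[2])/v[2]
def proj(d,P):
    k,c=K(d);q=R.from_rotvec(d['attitude']).inv().apply(np.atleast_2d(P)-d['xyz'])*[1,-1,-1]
    return cv2.projectPoints(q,np.zeros(3),np.zeros(3),k,c)[0][:,0]
def tri(d1,u1,d2,u2):
    (a,v),(b,w)=ray(d1,u1),ray(d2,u2);s=np.linalg.lstsq(np.c_[v,-w],b-a,rcond=None)[0]
    p,q=a+v*s[0],b+w*s[1];return (p+q)/2,np.linalg.norm(p-q)
E
python3 - <<'E'
from h import *
d=pickle.load(open('pics/top.pkl','rb'))
c=d['image'][140:225,235:350,::-1];cv2.imwrite('pics/topc.png',cv2.resize(c,None,fx=6.5,fy=6.5,interpolation=cv2.INTER_CUBIC))
E
```

```text
(no output)
```

View pics/topc.png

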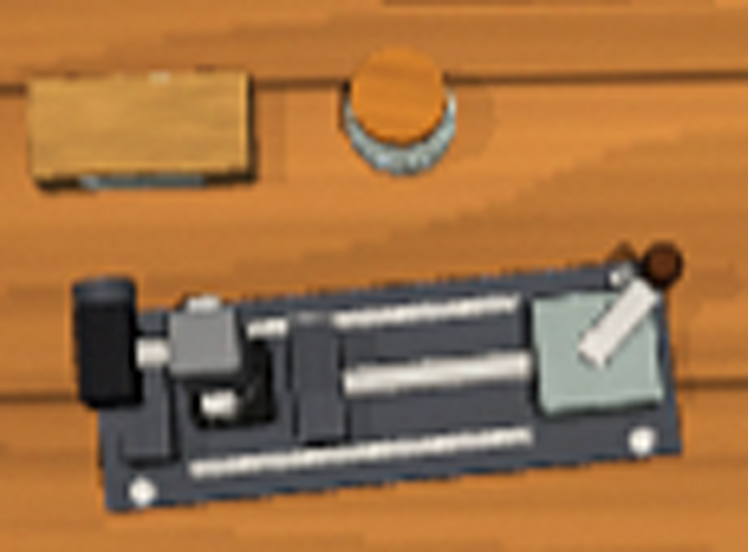

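The crop shows the clamp plate with its lower corners at (108,510) and (681,452), the housing top centred near (598,352), and the knob top at (664,262). The head top is at (205,340) with the button on its upper side and the camera on the left. Clamp +y is therefore about world +y, and +x about world +x.

```bash
python3 - <<'E'
from h import *
d=pickle.load(open('pics/top.pkl','rb'))
f=lambda x,y,z:onz(d,(235+x/6.5-.5+.08+.0,140+y/6.5-.42),z)
bl=f(108,510,.012);br=f(681,452,.012);print('plate',bl,br,np.linalg.norm(bl-br))
yv=(bl-br)/np.linalg.norm(bl-br);xv=np.array([yv[1],-yv[0],0]);print('yaw',np.degrees(np.arctan2(xv[1],xv[0])))
c=(bl+br)/2+xv*.05;print('clamp',c)
H=np.mean([f(*p,.062) for p in((533,296),(655,288),(662,402),(543,413))],0);print('housing',H,'pred',c-yv*.11)
k=f(664,262,.116);r=k-(c-yv*.11);print('knob',k,'r',np.hypot(*(k-H)[:2]),np.hypot(*r[:2]),'ang',np.arctan2(-r@yv,r@xv))
hd=[f(*p,.183) for p in((168,308),(238,305),(243,370),(172,377))];h=np.mean(hd,0);print('head',h,np.linalg.norm(hd[0]-hd[1]),np.linalg.norm(hd[0]-hd[3]))
e=hd[1]-hd[0]+hd[2]-hd[3];print('head yaw',np.degrees(np.arctan2(e[1],e[0]))-90,'in clamp',(h-c)@xv,(h-c)@yv)
s=pickle.load(open('pics/scene.pkl','rb'))
print('proj scene knob,head',proj(s,[k,h]))
print('jar',f(400,95,.074),'carton',f(140,125,.045))
c2=s['image'][180:280,260:400,::-1];cv2.imwrite('pics/sc.png',cv2.resize(c2,None,fx=5.5,fy=5.5,interpolation=cv2.INTER_CUBIC))
from station import ctrl
o=ctrl.get_obs();print(np.round(R.from_rotvec(o['tool_rot']).as_matrix(),3))
E
```

```text
plate [0.51989922 0.20984629 0.012     ] [ 0.54298796 -0.07702883  0.012     ] 0.2878027528815599
yaw 4.601451753194434
clamp [0.58128244 0.07041994 0.012     ]
housing [ 0.5886177  -0.03459813  0.062     ] pred [ 0.5901071  -0.03922551  0.012     ]
knob [ 0.62192346 -0.06411541  0.116     ] r 0.04450329399695497 0.04039539171909528 ang 0.7441642595167641
head [0.57941841 0.14551279 0.183     ] 0.031134367405088313 0.03104636385035059
head yaw -177.07019941749599 in clamp 0.004166245895632034 0.07500035658766763
proj scene knob,head [[280.75710554 205.87576839]
 [353.19197548 196.65569781]]
jar [0.71425995 0.05936746 0.074     ] carton [0.70827235 0.18924471 0.045     ]
[[-0.972  0.236 -0.001]
 [ 0.236  0.972 -0.002]
 [ 0.    -0.002 -1.   ]]
```

View pics/sc.png

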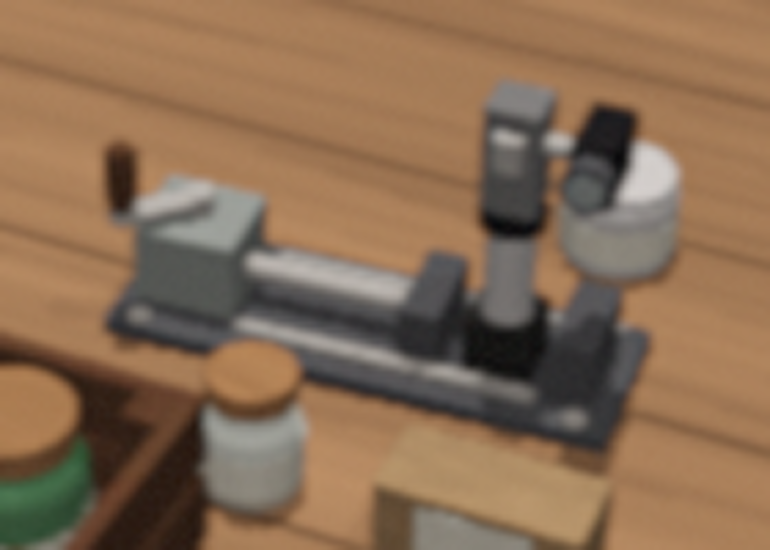

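Both views agree: the knob is at about (0.622, -0.064), crank angle about 0.75 rad, axis about (0.589, -0.037), clamp yaw about 4.6° and head at about (0.58, 0.145). I'll turn the tool so that tool y lies along clamp x and move toward the knob.

```bash
python3 -m handwheel '[{"gripper":-1,"offset":[-45,-39,0],"rotation":[0,0,0.16]},{"gripper":-1,"offset":[-90,-78,0],"rotation":[0,0,0.32]},{"gripper":-1,"offset":[-135,-117,0],"rotation":[0,0,0.48]},{"gripper":-1,"offset":[-180,-156,0],"rotation":[0,0,0.64]},{"gripper":-1,"offset":[-225,-195,0],"rotation":[0,0,0.8]},{"gripper":-1,"offset":[-270,-234,0],"rotation":[0,0,0.96]},{"gripper":-1,"offset":[-315,-273,0],"rotation":[0,0,1.11]},{"gripper":-1,"offset":[-360,-312,0],"rotation":[0,0,1.253]}]' 30
cat > st.py <<'E'
import sys
from h import *
from station import ctrl
# argv: target x y z [yaw of tool y deg] -> offset mm in tool axes + turn about tool z
o=ctrl.get_obs();M=R.from_rotvec(o['tool_rot']).as_matrix()
print('t',o['t'],'pos',np.round(o['tool_pos'],4),'tool y yaw',np.degrees(np.arctan2(M[1,1],M[0,1])).round(2),'F',np.round(o['contact_force'],1),'tiltz',M[:,2].round(3),'open',round(o['opening'],4),'grip',o['grip_force'])
if len(sys.argv)>3:
    t=np.array(list(map(float,sys.argv[1:4])));print('offset mm',(M.T@(t-o['tool_pos'])*1000).round(1))
E
python3 st.py .622 -.064 .19
```

```text
t: 1.1
tool_pos: [0.4242, 0.2176, 0.231]
tool_rot: [-2.136, -2.303, -0.0]
contact_force: [0.9, 0.3, -0.0]
opening: 0.0854
grip_force: 0.0
t 1.1 pos [0.4242 0.2176 0.231 ] tool y yaw 4.31 F [ 0.9  0.3 -0. ] tiltz [ 0.  0. -1.] open 0.0854 grip 0.0
offset mm [-295.7  176.1   41. ]
```

```bash
python3 -m handwheel '[{"gripper":-1,"offset":[-50,30,0],"rotation":[0,0,0]},{"gripper":-1,"offset":[-100,60,0],"rotation":[0,0,0]},{"gripper":-1,"offset":[-150,90,0],"rotation":[0,0,0]},{"gripper":-1,"offset":[-200,119,0],"rotation":[0,0,0]},{"gripper":-1,"offset":[-250,149,0],"rotation":[0,0,0]},{"gripper":-1,"offset":[-296,176,0],"rotation":[0,0,0]},{"gripper":-1,"offset":[-296,176,30],"rotation":[0,0,0]},{"gripper":-1,"offset":[-296,176,30],"rotation":[0,0,0]}]'
python3 - <<'E'
from h import *
from station import ctrl
d=ctrl.get_image('wrist');pickle.dump(d,open('pics/w1.pkl','wb'));cv2.imwrite('pics/w1.png',d['image'][:,:,::-1]);print(d['xyz'],d['attitude'],proj(d,[[.622,-.064,.116],[.589,-.037,.062],[.5794,.1455,.183]]))
E
```

```text
t: 2.1
tool_pos: [0.6207, -0.0617, 0.1974]
tool_rot: [-2.128, -2.303, 0.006]
contact_force: [-1.0, 0.1, 0.5]
opening: 0.0853
grip_force: 0.0
[0.61614189 0.01716492 0.33987749] [-0.3099609  -0.00643642  0.07954064] [[ 321.06492545  209.79126442]
 [ 283.55984679  152.97610875]
 [ 252.55811446 -259.10061838]]
```

View pics/w1.png

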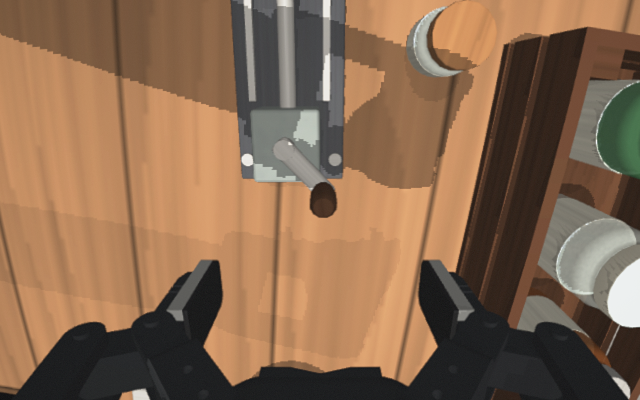

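The wrist view shows the knob's top centre at about (322,204), the crank hub at (286,149) and the housing centred near (286,145). My predictions, (321,210) and (284,153), agree to within a few mm.

```bash
python3 - <<'E'
from h import *
d=pickle.load(open('pics/w1.pkl','rb'))
hsv=cv2.cvtColor(d['image'],cv2.COLOR_RGB2HSV)
k=onz(d,(323,205),.116);kb=onz(d,(322,209),.100);ax=onz(d,(286,149),.072);print(k,kb,ax,np.hypot(*(k-ax)[:2]))
# housing top corners
H=np.mean([onz(d,p,.062) for p in((251,109),(320,108),(320,180),(256,181))],0);print(H)
E
python3 st.py .6225 -.0615 .083
```

```text
[ 0.62304475 -0.06040225  0.116     ] [ 0.62305763 -0.06912461  0.1       ] [ 0.59173195 -0.03175341  0.072     ] 0.04244110722170077
[ 0.59122023 -0.03069241  0.062     ]
t 2.15 pos [ 0.6215 -0.0614  0.1994] tool y yaw 4.58 F [-0.8  0.5  1.1] tiltz [-0.004  0.001 -1.   ] open 0.0856 grip 0.0
offset mm [ -0.4   1.4 116.4]
```

```bash
python3 -m handwheel '[{"gripper":-1,"offset":[-1,2,40],"rotation":[0,0,0]},{"gripper":-1,"offset":[-1,2,80],"rotation":[0,0,0]},{"gripper":-1,"offset":[-1,2,116],"rotation":[0,0,0]},{"gripper":0.5,"offset":[-1,2,116],"rotation":[0,0,0]},{"gripper":1,"offset":[-1,2,116],"rotation":[0,0,0]},{"gripper":1,"offset":[-1,2,116],"rotation":[0,0,0]},{"gripper":1,"offset":[-1,2,116],"rotation":[0,0,0]},{"gripper":1,"offset":[-1,2,116],"rotation":[0,0,0]}]' 30
python3 - <<'E'
from h import *
from station import ctrl
d=ctrl.get_image('wrist');pickle.dump(d,open('pics/w2.pkl','wb'));cv2.imwrite('pics/w2.png',d['image'][:,:,::-1])
E
python3 st.py
```

```text
t: 3.15
tool_pos: [0.625, -0.0627, 0.0879]
tool_rot: [2.13, 2.308, -0.001]
contact_force: [-6.1, 0.4, 6.6]
opening: 0.0187
grip_force: 29.9
t 3.2 pos [ 0.625  -0.0627  0.0879] tool y yaw 4.59 F [-5.7  0.1  8.2] tiltz [ 0.    -0.001 -1.   ] open 0.0188 grip 29.92573926316254
```

View pics/w2.png

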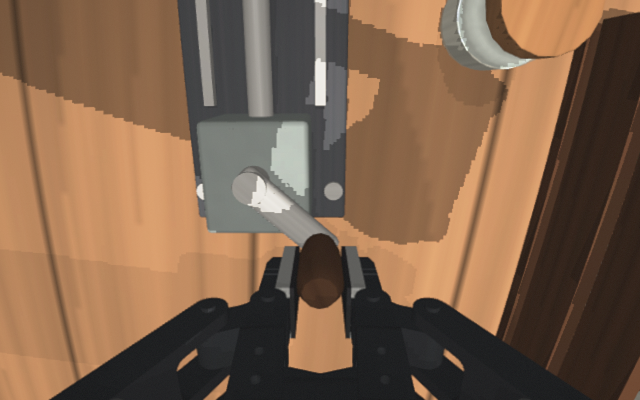

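The knob is held (opening 18.8 mm, grip 30 N), sitting between the pads at about (320,270). The tips push up with about 7 N, so they rest lightly on the crank arm. I'll lift 5 mm while turning the first 160° clockwise, keeping the tool heading fixed.

```bash
python3 -m handwheel '[{"gripper":1,"offset":[-9,-13,-5],"rotation":[0,0,0]},{"gripper":1,"offset":[-13,-28,-5],"rotation":[0,0,0]},{"gripper":1,"offset":[-12,-43,-5],"rotation":[0,0,0]},{"gripper":1,"offset":[-6,-58,-5],"rotation":[0,0,0]},{"gripper":1,"offset":[5,-69,-5],"rotation":[0,0,0]},{"gripper":1,"offset":[19,-75,-5],"rotation":[0,0,0]},{"gripper":1,"offset":[35,-77,-5],"rotation":[0,0,0]},{"gripper":1,"offset":[50,-73,-5],"rotation":[0,0,0]}]' 30; python3 st.py
```

```text
t: 4.2
tool_pos: [0.5467, -0.0198, 0.0885]
tool_rot: [2.13, 2.307, -0.006]
contact_force: [6.2, -7.2, -13.9]
opening: 0.0184
grip_force: 31.0
t 4.2 pos [ 0.5467 -0.0198  0.0885] tool y yaw 4.57 F [  6.2  -7.2 -13.9] tiltz [-0.001 -0.004 -1.   ] open 0.0184 grip 31.02921384459478
```

```bash
python3 -m handwheel '[{"gripper":1,"offset":[13,9,3],"rotation":[0,0,0]},{"gripper":1,"offset":[22,22,3],"rotation":[0,0,0]},{"gripper":1,"offset":[26,37,3],"rotation":[0,0,0]},{"gripper":1,"offset":[25,52,3],"rotation":[0,0,0]},{"gripper":1,"offset":[18,66,3],"rotation":[0,0,0]},{"gripper":1,"offset":[8,77,3],"rotation":[0,0,0]},{"gripper":1,"offset":[-6,84,3],"rotation":[0,0,0]},{"gripper":1,"offset":[-6,84,3],"rotation":[0,0,0]}]' 30; python3 st.py
```

```text
t: 5.2
tool_pos: [0.6314, -0.019, 0.088]
tool_rot: [-2.131, -2.307, 0.004]
contact_force: [-5.6, -2.2, 3.7]
opening: 0.0186
grip_force: 32.7
t 5.2 pos [ 0.6314 -0.019   0.088 ] tool y yaw 4.55 F [-5.6 -2.2  3.7] tiltz [-0.003 -0.001 -1.   ] open 0.0186 grip 32.684272469196
```

```bash
python3 -m handwheel '[{"gripper":1,"offset":[-3,0.5,0],"rotation":[0,0,0]},{"gripper":1,"offset":[-6,1,0],"rotation":[0,0,0]},{"gripper":1,"offset":[-9,1.5,0],"rotation":[0,0,0]},{"gripper":1,"offset":[-12,1.7,0],"rotation":[0,0,0]},{"gripper":1,"offset":[-14,1.7,0],"rotation":[0,0,0]},{"gripper":1,"offset":[-16,1.7,0],"rotation":[0,0,0]},{"gripper":1,"offset":[-16,1.7,0],"rotation":[0,0,0]},{"gripper":1,"offset":[-16,1.7,0],"rotation":[0,0,0]}]' 30; python3 st.py
```

```text
t: 6.2
tool_pos: [0.6342, -0.0324, 0.088]
tool_rot: [-2.128, -2.306, -0.001]
contact_force: [-4.5, 4.3, 1.9]
opening: 0.0187
grip_force: 32.7
t 6.2 pos [ 0.6342 -0.0324  0.088 ] tool y yaw 4.59 F [-4.5  4.3  1.9] tiltz [-0.002  0.003 -1.   ] open 0.0187 grip 32.67799890018068
```

```bash
python3 -m handwheel '[{"gripper":1,"offset":[-2,0,0],"rotation":[0,0,0]},{"gripper":1,"offset":[-4,0,0],"rotation":[0,0,0]},{"gripper":1,"offset":[-6,0,0],"rotation":[0,0,0]},{"gripper":1,"offset":[-6,0,0],"rotation":[0,0,0]},{"gripper":1,"offset":[-6,0,0],"rotation":[0,0,0]},{"gripper":1,"offset":[-6,0,0],"rotation":[0,0,0]},{"gripper":1,"offset":[-6,0,0],"rotation":[0,0,0]},{"gripper":1,"offset":[-6,0,0],"rotation":[0,0,0]}]' 30; python3 st.py
```

```text
t: 7.2
tool_pos: [0.6343, -0.0362, 0.088]
tool_rot: [-2.126, -2.304, -0.004]
contact_force: [-5.8, 10.3, 3.8]
opening: 0.0189
grip_force: 32.8
t 7.2 pos [ 0.6343 -0.0362  0.088 ] tool y yaw 4.61 F [-5.8 10.3  3.8] tiltz [-0.003  0.007 -1.   ] open 0.0189 grip 32.80681932490552
```

```bash
python3 -m handwheel '[{"gripper":1,"offset":[-2,0,0],"rotation":[0,0,0]},{"gripper":1,"offset":[-3,0,0],"rotation":[0,0,0]},{"gripper":1,"offset":[-3,0,0],"rotation":[0,0,0]},{"gripper":1,"offset":[-3,0,0],"rotation":[0,0,0]},{"gripper":1,"offset":[-3,0,0],"rotation":[0,0,0]},{"gripper":1,"offset":[-3,0,0],"rotation":[0,0,0]},{"gripper":1,"offset":[-3,0,0],"rotation":[0,0,0]},{"gripper":1,"offset":[-3,0,0],"rotation":[0,0,0]}]' 30; python3 st.py
```

```text
t: 8.2
tool_pos: [0.6343, -0.0378, 0.0879]
tool_rot: [-2.124, -2.303, -0.006]
contact_force: [-6.5, 15.0, 4.1]
opening: 0.0188
grip_force: 32.9
t 8.2 pos [ 0.6343 -0.0378  0.0879] tool y yaw 4.63 F [-6.5 15.   4.1] tiltz [-0.004  0.009 -1.   ] open 0.0188 grip 32.87207693589153
```

The clamp is firm: 15 N at the knob with hardly any movement. I'll ease off a little, release, go up and move toward the pole.

```bash
python3 -m handwheel '[{"gripper":1,"offset":[5,0,0],"rotation":[0,0,0]},{"gripper":-1,"offset":[5,0,0],"rotation":[0,0,0]},{"gripper":-1,"offset":[5,0,0],"rotation":[0,0,0]},{"gripper":-1,"offset":[5,0,0],"rotation":[0,0,0]},{"gripper":-1,"offset":[5,0,-60],"rotation":[0,0,0]},{"gripper":-1,"offset":[5,0,-120],"rotation":[0,0,0]},{"gripper":-1,"offset":[5,0,-180],"rotation":[0,0,0]},{"gripper":-1,"offset":[5,0,-200],"rotation":[0,0,0]}]' 30
python3 -m handwheel '[{"gripper":-1,"offset":[40,-10,0],"rotation":[0,0,0]},{"gripper":-1,"offset":[80,-30,0],"rotation":[0,0,0]},{"gripper":-1,"offset":[100,-50,0],"rotation":[0,0,0]},{"gripper":-1,"offset":[110,-60,0],"rotation":[0,0,0]},{"gripper":-1,"offset":[110,-60,0],"rotation":[0,0,0]},{"gripper":-1,"offset":[110,-60,0],"rotation":[0,0,0]},{"gripper":-1,"offset":[110,-60,0],"rotation":[0,0,0]},{"gripper":-1,"offset":[110,-60,0],"rotation":[0,0,0]}]'
python3 - <<'E'
from h import *
from station import ctrl
for n in('wrist','top'):
    d=ctrl.get_image(n);pickle.dump(d,open(f'pics/{n}3.pkl','wb'));cv2.imwrite(f'pics/{n}3.png',d['image'][:,:,::-1])
    print(proj(d,[.579,.156,.183]))
E
python3 st.py
```

```text
t: 9.2
tool_pos: [0.6374, -0.0382, 0.2936]
tool_rot: [2.126, 2.302, 0.008]
contact_force: [0.3, 0.0, 0.4]
opening: 0.0852
grip_force: 0.0
t: 10.2
tool_pos: [0.5672, 0.0668, 0.2872]
tool_rot: [-2.132, -2.308, 0.0]
contact_force: [0.3, -0.4, -0.1]
opening: 0.0854
grip_force: 0.0
[[346.27890892  72.74320551]]
[[262.52325113 192.0964273 ]]
t 10.3 pos [0.5671 0.067  0.2872] tool y yaw 4.56 F [ 0.1  0.1 -0. ] tiltz [-0. -0. -1.] open 0.0854 grip 0.0
```

View pics/wrist3.png

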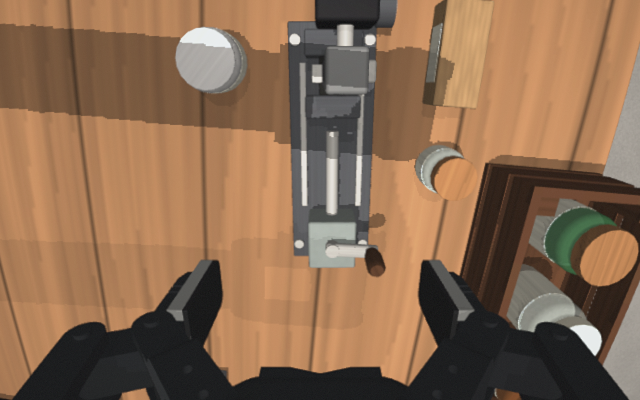

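In the wrist view the jaw is closed on the foot, with the crank arm along clamp +x. The head top spans about (327-368, 47-92), with the button at (371,71) on +x and the catch at (317,73) on -x.

```bash
python3 - <<'E'
from h import *
d=pickle.load(open('pics/wrist3.pkl','rb'));t=pickle.load(open('pics/top3.pkl','rb'))
print(d['xyz'])
P=[onz(d,p,.183) for p in((327,47),(368,47),(368.5,92),(326,93.5))]
for p in P:print(p)
print('head',np.mean(P,0),'w',np.linalg.norm(P[0]-P[1]),np.linalg.norm(P[1]-P[2]))
e=P[1]-P[0]+P[2]-P[3];print('yaw',np.degrees(np.arctan2(e[1],e[0])))
print('button',onz(d,(374,71),.159))
g=cv2.cvtColor(d['image'],cv2.COLOR_RGB2GRAY);print(g[70,318:380:1]);print(g[36:100:2,347])
E
python3 st.py .579 .156 .25
```

```text
[0.56169565 0.14597293 0.42949435]
[0.56457232 0.17131535 0.183     ]
[0.59182542 0.17360492 0.183     ]
[0.59552755 0.14467412 0.183     ]
[0.56643172 0.14126746 0.183     ]
head [0.57958925 0.15771546 0.183     ] w 0.02734910844554051 0.029166706983593502
yaw 5.772330905149816
button [0.60114909 0.15995982 0.159     ]
[156 156 153 129  76  42  47  63  77  87  95 102 104 104 103 105 103 105
 105 103 103 105 104 104 105 104 104 104 105 105 104 103 104 103 104 103
 104 104 103 103 103 104 105 104 105 105 104 101  93  86  95 150 154 153
 154 151 144 127  93  94  96  95]
[216 216 216 215 217 108 135 108 106 105 105 106 104 105 104 105 104 105
 104 104 104 104 103 103 103 124 157 153 127  76  79  97]
t 10.3 pos [0.5671 0.067  0.2872] tool y yaw 4.56 F [ 0.1  0.1 -0. ] tiltz [-0. -0. -1.] open 0.0854 grip 0.0
offset mm [87.8 18.9 37.2]
```

```bash
python3 -m handwheel '[{"gripper":-1,"offset":[45,10,0],"rotation":[0,0,0]},{"gripper":-1,"offset":[89,19,0],"rotation":[0,0,0]},{"gripper":-1,"offset":[89,19,0],"rotation":[0,0,0]},{"gripper":-1,"offset":[89,19,40],"rotation":[0,0,0]},{"gripper":-1,"offset":[89,19,80],"rotation":[0,0,0]},{"gripper":-1,"offset":[89,19,115],"rotation":[0,0,0]},{"gripper":-1,"offset":[89,19,147],"rotation":[0,0,0]},{"gripper":-1,"offset":[89,19,147],"rotation":[0,0,0]}]' 60
python3 st.py .5795 .1573 .139
python3 - <<'E'
from h import *
from station import ctrl
d=ctrl.get_image('wrist');pickle.dump(d,open('pics/w4.pkl','wb'));cv2.imwrite('pics/w4.png',d['image'][:,:,::-1])
E
```

```text
t: 11.3
tool_pos: [0.5765, 0.1564, 0.1369]
tool_rot: [-2.129, -2.305, 0.009]
contact_force: [-0.8, -0.2, -0.9]
opening: 0.0855
grip_force: 0.0
t 11.3 pos [0.5765 0.1564 0.1369] tool y yaw 4.54 F [-0.8 -0.2 -0.9] tiltz [-0.007 -0.001 -1.   ] open 0.0855 grip 0.0
offset mm [ 0.7  3.1 -2.1]
```

View pics/w4.png

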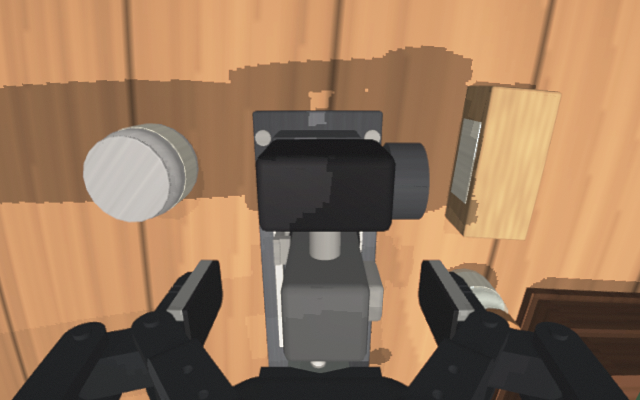

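The head top is at about (326,320), centred about 2 mm toward +x of the finger midline (320). The button at (375,290) faces the right-hand pad and the fingers straddle the head. I'll shift +3 mm and close.

```bash
python3 -m handwheel '[{"gripper":-1,"offset":[0.5,3,-2],"rotation":[0,0,0]},{"gripper":0,"offset":[0.5,3,-2],"rotation":[0,0,0]},{"gripper":0.5,"offset":[0.5,3,-2],"rotation":[0,0,0]},{"gripper":1,"offset":[0.5,3,-2],"rotation":[0,0,0]},{"gripper":1,"offset":[0.5,3,-2],"rotation":[0,0,0]},{"gripper":1,"offset":[0.5,3,-2],"rotation":[0,0,0]},{"gripper":1,"offset":[0.5,3,-2],"rotation":[0,0,0]},{"gripper":1,"offset":[0.5,3,-2],"rotation":[0,0,0]}]' 60; python3 st.py
```

```text
t: 12.35
tool_pos: [0.5802, 0.1583, 0.1435]
tool_rot: [-2.129, -2.307, 0.005]
contact_force: [-8.3, -0.6, 8.5]
opening: 0.0295
grip_force: 60.1
t 12.35 pos [0.5802 0.1583 0.1435] tool y yaw 4.61 F [-8.3 -0.6  8.5] tiltz [-0.004 -0.001 -1.   ] open 0.0295 grip 60.063606798648834
```

Opening is 29.5 mm (about 31 nominal), so the button is fully in. Now I'll pull up, easing 4 mm sideways to relieve the side force.

```bash
python3 -m handwheel '[{"gripper":1,"offset":[0,-2,-3],"rotation":[0,0,0]},{"gripper":1,"offset":[0,-4,-10],"rotation":[0,0,0]},{"gripper":1,"offset":[0,-4,-17],"rotation":[0,0,0]},{"gripper":1,"offset":[0,-4,-24],"rotation":[0,0,0]},{"gripper":1,"offset":[0,-4,-31],"rotation":[0,0,0]},{"gripper":1,"offset":[0,-4,-38],"rotation":[0,0,0]},{"gripper":1,"offset":[0,-4,-45],"rotation":[0,0,0]},{"gripper":1,"offset":[0,-4,-45],"rotation":[0,0,0]}]' 60; python3 st.py
```

```text
t: 13.35
tool_pos: [0.5788, 0.1581, 0.1886]
tool_rot: [2.129, 2.307, 0.004]
contact_force: [5.0, 0.7, -3.5]
opening: 0.0297
grip_force: 60.1
t 13.35 pos [0.5788 0.1581 0.1886] tool y yaw 4.58 F [ 5.   0.7 -3.5] tiltz [ 0.003  0.    -1.   ] open 0.0297 grip 60.06788581609726
```

```bash
python3 -m handwheel '[{"gripper":1,"offset":[0,1,-7],"rotation":[0,0,0]},{"gripper":1,"offset":[0,1.5,-14],"rotation":[0,0,0]},{"gripper":1,"offset":[0,1.5,-21],"rotation":[0,0,0]},{"gripper":1,"offset":[0,1.5,-28],"rotation":[0,0,0]},{"gripper":1,"offset":[0,1.5,-35],"rotation":[0,0,0]},{"gripper":1,"offset":[0,1.5,-42],"rotation":[0,0,0]},{"gripper":1,"offset":[0,1.5,-49],"rotation":[0,0,0]},{"gripper":1,"offset":[0,1.5,-49],"rotation":[0,0,0]}]' 60; python3 st.py
```

```text
t: 14.35
tool_pos: [0.5793, 0.1581, 0.236]
tool_rot: [2.131, 2.308, 0.0]
contact_force: [3.9, 1.1, -6.1]
opening: 0.0294
grip_force: 60.7
t 14.35 pos [0.5793 0.1581 0.236 ] tool y yaw 4.58 F [ 3.9  1.1 -6.1] tiltz [ 0. -0. -1.] open 0.0294 grip 60.657856464385986
```

```bash
python3 -m handwheel '[{"gripper":1,"offset":[0,1,-4],"rotation":[0,0,0]},{"gripper":1,"offset":[0,1,-8],"rotation":[0,0,0]},{"gripper":1,"offset":[0,1,-12],"rotation":[0,0,0]},{"gripper":1,"offset":[0,1,-15],"rotation":[0,0,0]},{"gripper":1,"offset":[0,1,-18],"rotation":[0,0,0]},{"gripper":1,"offset":[0,1,-20],"rotation":[0,0,0]},{"gripper":1,"offset":[0,1,-20],"rotation":[0,0,0]},{"gripper":1,"offset":[0,1,-20],"rotation":[0,0,0]}]' 60; python3 st.py
python3 - <<'E'
from h import *
from station import ctrl
for n in('scene',):
    d=ctrl.get_image(n);pickle.dump(d,open(f'pics/{n}5.pkl','wb'))
c=d['image'][130:280,260:420,::-1];cv2.imwrite('pics/s5.png',cv2.resize(c,None,fx=4,fy=4,interpolation=cv2.INTER_CUBIC))
E
```

```text
t: 15.35
tool_pos: [0.5796, 0.1581, 0.2543]
tool_rot: [-2.13, -2.307, 0.003]
contact_force: [4.2, -0.1, -20.8]
opening: 0.0296
grip_force: 60.7
t 15.35 pos [0.5796 0.1581 0.2543] tool y yaw 4.58 F [  4.2  -0.1 -20.8] tiltz [-0.003 -0.    -1.   ] open 0.0296 grip 60.71168750524521
```

View pics/s5.png

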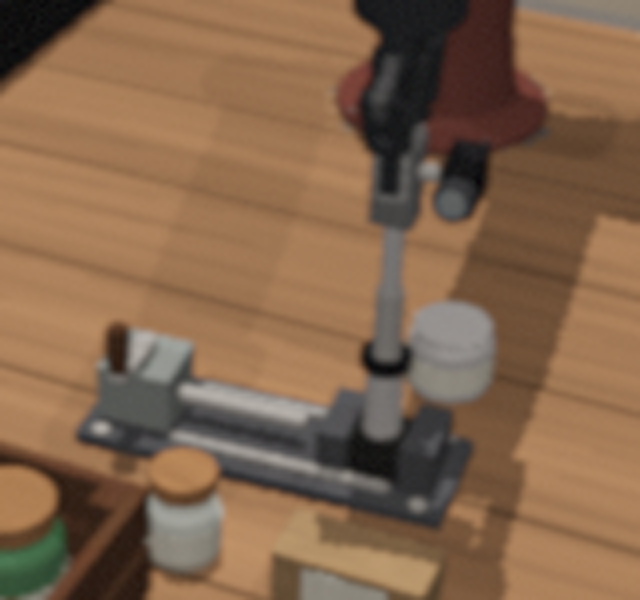

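The scene crop shows both sections out, with the thinner upper tube at (392,250) and the lower section at (388,310). The foot is at (378,450), down between the closed jaws, and the neighbouring things are where they were. The pull has risen to 21 N at 111 mm of travel, so I'll hold with a slight extra pull and check that it is steady.

```bash
python3 -m handwheel '[{"gripper":1,"offset":[0,-1,-1],"rotation":[0,0,0]},{"gripper":1,"offset":[0,-1,-1],"rotation":[0,0,0]},{"gripper":1,"offset":[0,-1,-1],"rotation":[0,0,0]},{"gripper":1,"offset":[0,-1,-1],"rotation":[0,0,0]},{"gripper":1,"offset":[0,-1,-1],"rotation":[0,0,0]},{"gripper":1,"offset":[0,-1,-1],"rotation":[0,0,0]},{"gripper":1,"offset":[0,-1,-1],"rotation":[0,0,0]},{"gripper":1,"offset":[0,-1,-1],"rotation":[0,0,0]}]' 60; python3 st.py
```

```text
t: 16.4
tool_pos: [0.5784, 0.1579, 0.2547]
tool_rot: [-2.129, -2.307, 0.004]
contact_force: [6.1, 1.2, -25.5]
opening: 0.0295
grip_force: 61.8
t 16.4 pos [0.5784 0.1579 0.2547] tool y yaw 4.58 F [  6.1   1.2 -25.5] tiltz [-0.003 -0.001 -1.   ] open 0.0295 grip 61.77799880504608
```

It is hard against the second stop: 0.4 mm more travel for about 5 N more pull. I'm handing in.

```bash
python3 -c "
from station import ctrl
print(ctrl.finish_job())"
```

```text
the job is handed in; nothing more can be done
None
```

The job is handed in at about 16 s: the clamp is cranked firmly shut on the foot, and the head is held fully up against the second stop (about 111 mm of travel, 25 N pull) with the button squeezed, the foot down in the clamp and nothing near the clamp disturbed; the hand-in call gave no verdict.

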